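Fit the dust elbow along the flow arrow

TASK

Put the grey dust elbow on the upright spigot of the suction box, right down so that it sits flat on the box, and with its side outlet facing the way the black arrow on the box points, ready for the hose. Leave the straight coupling and the reducer standing where they are, and let go of the elbow.

Things in the scene. Friction and masses are not known exactly. Their poses are not given: they have to be found in the camera images.
- elbow: Loose grey plastic pipe elbow, 93 mm high, about 0.12 kg, standing on its open sleeve. Origin: sleeve axis at the underside; z up, x out of the side outlet. Sleeve 50 mm outside, 42 mm bore, 42 mm deep, solid above with a round top. Outlet: level 50 mm pipe (53 mm end collar), axis 68 mm up, mouth 62 mm from the sleeve axis. Grip from above across y (50 mm wide), about 60 mm up.
- dust_box: Flat grey box fixed to the bench, 220 (x) by 140 (y) by 40 mm high. Origin: centre of its underside; z up; x is the way the arrow points. Upright spigot on its top at x = -40 mm, y = 0: 34 mm high, 37 mm wide for the lowest 8 mm, tapering to 26 mm at the top. Black arrow, 3 mm thick, on the top from x = 5 to 94 mm, head at +x. A seated elbow's underside is 40 mm above the bench, 2.5 mm play.
- coupling: Bystander: grey plastic straight tube coupling standing upright, 50 mm diameter (a 53 mm rib at mid height), 75 mm high, no side outlet. Origin: centre of its underside, z up. Loose, 0.08 kg.
- reducer: Bystander: grey plastic reducer standing upright, 50 mm diameter at the foot narrowing to 36 mm at the top, 65 mm high. Origin: centre of its underside, z up. Loose, 0.07 kg.
Mind the look-alikes: they are no part of the job. Leave any turquoise look-alike of the elbow alone.

How it is judged:
At the end, for the whole second after the job is handed in: The elbow rests over the spigot (axis within 10 mm each way), underside less than 8 mm above the box top, upright within 7 degrees, outlet along the arrow within 15 degrees (not reversed); coupling and reducer upright (11 degrees) within 30 mm of their starts (x of elbow in the frame of dust_box between -0.05 and -0.03 m and y of elbow in the frame of dust_box between -0.01 and 0.01 m and z of elbow in the frame of dust_box between 0.034 and 0.048 m and angle between elbow's own z axis and vertical below 0.12 rad and angle between the x axis of elbow and the x axis of dust_box, either way round below 0.26 rad and x of dust_box in the frame of elbow above 0 m and linear speed of elbow below 0.02 m/s and distance of each of coupling, reducer from where it was at the start of the episode below 0.03 m and angle between each of coupling, reducer's own z axis and vertical below 0.2 rad); the robot touches nothing.
It fails at once if the straight coupling is moved more than 30 mm (distance of coupling from where it was at the start of the episode above 0.03 m).
It fails at once if the reducer is moved more than 30 mm (distance of reducer from where it was at the start of the episode above 0.03 m).
It also fails if it takes over 38 s, if anything falls off the work surface, if the arm or the gripper's body presses on something with over 40 N, if the wrist force passes 120 N, or if a joint passes its speed limit or range.

ROBOT

A 7-joint arm with a two-finger parallel gripper is mounted at the origin on the work surface. World frame = base frame: x ahead of the robot, y to its left, z up, the work surface at z = 0. Lengths are in m, angles in rad, forces in N, time in s.
With the tool pointing down it reaches from about 0.425 to 0.875 m from the base axis. Payload 4.7 kg.
Tool frame: the origin (TCP) lies midway between the tips of the shut fingers; the grasp point (between the pads) lies 19 mm behind it; z points along the fingers, y is the direction in which the jaws open and shut (so a half turn about z gives the same grasp; the last joint's range is limited). The gripper opens to 87 mm and grips with 3 to 60 N. Pads are 19 mm wide; open, the fingers measure 117 mm over their backs; the gripper's body (75 mm by 190 mm) begins 51 mm behind the grasp point.
Start: joints at [1.165, 0.321, -0.07, 1.45, 0.023, 1.371, -0.057], TCP at [0.265, -0.594, 0.223] pointing down, gripper open.
Joint ranges: [-2.86, 2.86], [-0.3, 2.09], [-1.38, 1.24], [0.06, 2.45], [-1.56, 4.7], [0.09, 2.05], [-2.69, 2.69]. Speed limits (rad/s): [2.57, 2.57, 3.14, 3.14, 3.14, 3.14, 3.14].

INTERFACE

Orientations are given as a rotation vector (axis times angle).
In Python, from bench import get_state, eyes, job gives the robot as it stands. The module is installed in compiled form; this text tells all that it offers.
- The arm moves only by the shell command python3 -m jog 'ROWS' [FORCE]. ROWS is JSON, a list that holds one entry, the list of rows, each a list of 5 numbers: the opening, from 0 (shut) to 1 (fully open), then the shift along the tool's x, y, z in units of 40 mm (1.0 is 40 mm), then the turn about the tool's z in units of 5 degrees (1.0 is 5 degrees). In form: [[[jaw, dx, dy, dz, turn], ...]]. A call has 1 to 10 rows; each row shifts and turns the commanded pose from where the row before left it, along the tool's axes as they then stand; what a row does not reach is not made up. A row lasts 1/8 s, in which the tool goes at most 62.5 mm and 10.7 degrees, less where a joint would pass 70% of its speed; a pose out of reach is approached as far as the arm can. A call is refused whole if a number of a shift passes 1 or a number of a turn 1, either way. A call with a gripper value outside its range is refused whole. The fingers move at their own pace and stop on an object; FORCE is the grip in N (left out, the last holds). Time passes only in rows, so rows that do not move let the fingers close. It gives the time, the measured TCP pose, the force and the opening at its end, in the units of the state.
- get_state(): the state, without advancing time (a new reading comes with each control period).
- eyes.get_image(name): name is "side" or "top"; returns (picture, depth): 384x512x3 uint8, red, green, blue; 384x512 float32, m along the optical axis (not along the pixel's ray), 0 where there is no reading.
- eyes.camera_params(name): a dict with "camera_matrix" (3x3 intrinsics, pixels), "pose" (4x4, takes a point from camera to world coordinates). Camera axes: x right, y down, z forward; pixel columns grow to the right and rows downward; lengths in m; the calibration is good to about 2 mm. A picture is of the moment at which its call begins. camera_params takes no time and is no camera call.
- job.close_job(): hands the job in, once; it reports no verdict.
The state is a dict: "time": time; "joint_positions": joint angles; "qd": joint speeds; "joint_torque": joint torques, N m; "position": TCP position; "tool_rot": TCP orientation; "ft_force": force on the tool from outside, world axes, zero at the start; "torque": the same for the moment, N m; "grip_width": opening from 0.0 (shut) to 1.0 (fully open).
Only numpy, scipy, OpenCV 4.12 (cv2) and the standard library are available. Lean on these libraries where they do the work, as an engineer would, in place of code of your own. Each camera call takes 0.05 s, during which the arm holds its last target. There are 200 camera calls.

## Working session

There is one attempt and no reset: what is moved stays moved. The work goes in short steps, Python scripts to look and compute and a shell command to move; the robot and the scene stay as the last step left them, time stands still between calls to the robot, and variables do not carry over. Pictures are saved under pics/ and viewed, about 8 in all and at most 12, crops included, and the job is handed in when it is done.

```bash
mkdir -p pics
cat > h.py <<'E'
import numpy as np,cv2
from bench import get_state,eyes,job
def grab(n):
    im,d=eyes.get_image(n);p=eyes.camera_params(n);return im,d,np.array(p["camera_matrix"]),np.array(p["pose"])
def cloud(d,K,T):
    v,u=np.indices(d.shape);P=np.stack([(u-K[0,2])/K[0,0]*d,(v-K[1,2])/K[1,1]*d,d],-1)
    return P@T[:3,:3].T+T[:3,3]
def save(n,im): cv2.imwrite(n,cv2.cvtColor(im,cv2.COLOR_RGB2BGR))
E
python3 - <<'E'
from h import *
for n in("top","side"):
    im,d,K,T=grab(n);save(f"pics/{n}0.png",im);np.savez(f"{n}0.npz",im=im,d=d,K=K,T=T);print(n,T.round(3).tolist(),K[0,0],(d>0).mean())
s=get_state();print(s)
E
```

```text
top [[-0.015, -0.998, 0.057, 0.421], [-1.0, 0.014, -0.011, 0.117], [0.01, -0.057, -0.998, 1.072], [0.0, 0.0, 0.0, 1.0]] 447.88438121915283 0.9958953857421875
side [[0.726, -0.513, 0.458, 0.158], [-0.688, -0.546, 0.479, -0.252], [0.004, -0.662, -0.749, 0.622], [0.0, 0.0, 0.0, 1.0]] 379.1809253010851 0.9962259928385416
{'time': 0.1, 'joint_positions': array([ 1.16508497,  0.32175653, -0.07007141,  1.4515423 ,  0.02261747,
        1.37075348, -0.0568971 ]), 'qd': array([-0.00126202, -0.00114449, -0.001269  , -0.00158991, -0.00051015,
       -0.00044631, -0.00062424]), 'joint_torque': array([-2.68201338e-04, -4.92573810e+01, -4.05848930e-01, -3.13400745e+01,
       -6.41381764e-02,  3.94883752e-02,  5.73390457e-05]), 'position': array([ 0.26468248, -0.59315038,  0.22157115]), 'tool_rot': array([-3.07105510e+00, -6.54303672e-01,  7.17116100e-04]), 'ft_force': array([-0.19226612,  0.30855532, -0.31826504]), 'torque': array([-0.02942069,  0.00880953,  0.02944709]), 'grip_width': 1.0028567545105787}
```

View pics/top0.png

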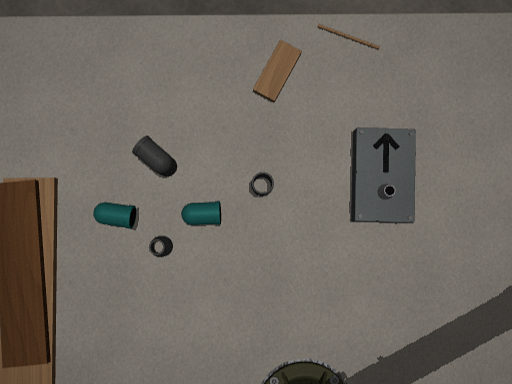

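View pics/side0.png

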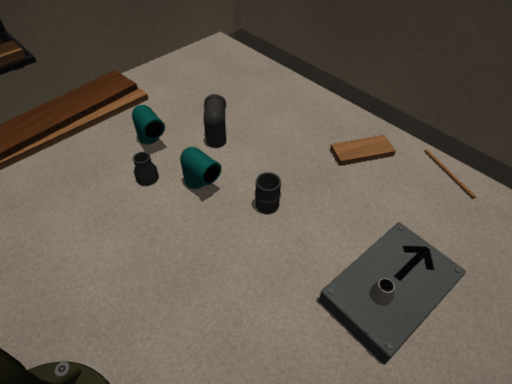

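Candidates for the elbow (top view):
- Dark grey piece with a round end at (155,155).
- Two turquoise look-alikes at (115,215) and (202,213).
- Coupling ring at (262,184).
- Reducer ring at (161,246).

The grey one with the side outlet, at (155,155) in top and (215,120) in side, fits the description. Next I'll measure it and check it in one close crop.

Run:
```python
from h import *
z=np.load("top0.npz");im,d,K,T=[z[k] for k in("im","d","K","T")];W=cloud(d,K,T)
def reg(u0,u1,v0,v1,zmin,zmax=1):
    w=W[v0:v1,u0:u1].reshape(-1,3);return w[(w[:,2]>zmin)&(w[:,2]<zmax)]
print("floor",np.median(W[250:300,200:300,2]))
e=reg(125,185,130,182,0.06);c,s,a=cv2.minAreaRect((e[:,:2]*1000).astype(np.float32))
print("elbow zmax",np.percentile(e[:,2],[50,98]),"rect",c,s,a)
m=e[:,:2].mean(0);w,V=np.linalg.eigh(np.cov((e[:,:2]-m).T));ax=V[:,1];ax=ax if ax[1]>0 else -ax
n=np.array([-ax[1],ax[0]]);p=(e[:,:2]-m)@ax;q=(e[:,:2]-m)@n
print("yaw",np.degrees(np.arctan2(ax[1],ax[0])),"len",p.min(),p.max(),"wid",q.min(),q.max())
q0=(q.min()+q.max())/2
print("axis from dome",m+ax*(p.min()+.025)+n*q0,"from mouth",m+ax*(p.max()-.062)+n*q0)
b=reg(340,425,115,235,0.03,0.05);r=cv2.minAreaRect((b[:,:2]*1000).astype(np.float32));print("box",r,np.median(b[:,2]),cv2.boxPoints(r).tolist())
sp=reg(370,410,175,210,0.06);print("spigot",sp.mean(0),np.ptp(sp,axis=0))
for nm,R in(("coup",(245,280,168,200)),("red",(145,178,232,262)),("t1",(88,142,195,235)),("t2",(175,228,195,232))):
    w=reg(*R,0.05);print(nm,(w.min(0)+w.max(0))/2,np.ptp(w,axis=0),w[:,2].max())
hs=cv2.cvtColor(im,cv2.COLOR_RGB2GRAY)[128:178,360:412];v,u=np.where(hs<35);A=W[v+128,u+360,:2]
w,V=np.linalg.eigh(np.cov(A.T));print("arrow yaw",np.degrees(np.arctan2(*V[::-1,1])),A.min(0),A.max(0))
side=np.load("side0.npz")["im"]
cr=np.hstack([cv2.resize(im[125:190,120:190],(420,390),interpolation=2),cv2.resize(side[80:160,180:260],(380,390),interpolation=2)])
save("pics/crop.png",np.clip(cr*1.8,0,255).astype(np.uint8))
from scipy.spatial.transform import Rotation as Ro
print(Ro.from_rotvec(get_state()["tool_rot"]).as_matrix().round(3))
```

```text
floor 0.00015649522475202904
elbow zmax [0.08872918 0.09614776] rect (589.9242553710938, 333.47503662109375) (87.41178894042969, 52.53540802001953) 50.04027557373047
yaw 48.51489449808237 len -0.043990546906036446 0.043851762023017826 wid -0.02590953369994785 0.02657199253009072
axis from dome [0.57679805 0.32014205] from mouth [0.57735602 0.32077305]
box ((545.6465454101562, -194.05621337890625), (141.49462890625, 220.7260284423828), 87.31182098388672) 0.039928656383686034 [[432.0868835449219, -259.54962158203125], [652.570068359375, -269.9017333984375], [659.2061767578125, -128.56280517578125], [438.7230224609375, -118.210693359375]]
spigot [ 0.50474892 -0.18948727  0.07193848] [0.02953717 0.02868015 0.01917495]
coup [0.52530434 0.09163136 0.06538785] [0.04774422 0.04738315 0.02906396] 0.07991983269954439
red [0.38591529 0.33068988 0.05999   ] [0.03368975 0.03456407 0.01975448] 0.06986723484128232
t1 [0.45737119 0.42376504 0.07458832] [0.05862967 0.08892134 0.04736617] 0.09827140604357043
t2 [0.46022498 0.23055247 0.07728694] [0.05072422 0.08688144 0.0402798 ] 0.09742683520231599
arrow yaw 137.1778473103426 [ 0.42091285 -0.22610649] [0.63853248 0.1167902 ]
[[ 0.913  0.408 -0.001]
 [ 0.408 -0.913  0.001]
 [-0.    -0.002 -1.   ]]
```

View pics/crop.png

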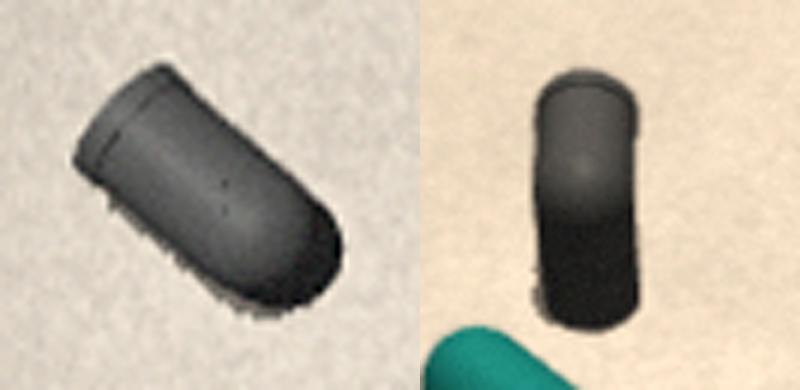

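The crop shows a grey elbow with its mouth collar at the upper left, crop (120,115), top pixel (140,144). The round top over the sleeve is at the lower right. Axis is at (0.577, 0.3205) with yaw 49°, and its length, width and height match the description. The box has yaw -2.7° and the spigot is at (0.505, -0.191). So the tool turns -25° first, then makes dx ≈ 0.894 m, dy ≈ -0.364 m.

```bash
python3 -m jog '[[[1,0,0,0,-1],[1,0,0,0,-1],[1,0,0,0,-1],[1,0,0,0,-1],[1,0,0,0,-1],[1,1,0,0,0],[1,1,0,0,0],[1,1,0,0,0],[1,1,0,0,0],[1,1,0,0,0]]]'; python3 -m jog '[[[1,1,0,0,0],[1,1,0,0,0],[1,1,0,0,0],[1,1,-0.5,0,0],[1,1,-0.5,0,0],[1,1,-0.5,0,0],[1,1,-0.5,0,0],[1,1,-0.5,0,0],[1,1,-0.6,0,0],[1,1,-1,0,0]]]'; python3 -m jog '[[[1,1,-1,0,0],[1,1,-1,0,0],[1,1,-1,0,0],[1,1,-1,0,0],[1,1,-0.7,0,0],[1,1,-0.4,0,0],[1,0,0,0,0],[1,0,0,0,0]]]'
cat > goal.py <<'E'
import sys;from h import *
from scipy.spatial.transform import Rotation as Ro
def goal(x,y,z,yaw):
    s=get_state();R=Ro.from_rotvec(s["tool_rot"]).as_matrix();cy=np.degrees(np.arctan2(R[1,0],R[0,0]))
    dt=(cy-yaw)/5
    print("t",s["time"],"pos",s["position"].round(4),"yaw",cy.round(2),"F",s["ft_force"].round(1),"grip",round(s["grip_width"],3),"tilt",R[:,2].round(3))
    print("units now-axes",(R.T@(np.array([x,y,z])-s["position"])/.04).round(3),"turn",dt.round(2))
    c,n=np.cos(np.radians(yaw)),np.sin(np.radians(yaw));v=(np.array([x,y])-s["position"][:2])/.04
    print("units after-turn axes",(v@[c,n]).round(3),(v@[n,-c]).round(3))
goal(*map(float,sys.argv[1:]))
E
python3 goal.py 0.577 0.3205 0.041 49
```

```text
time: 1.35
position: [0.3965, -0.4413, 0.2221]
tool_rot: [-2.858, -1.304, 0.0]
ft_force: [0.4, -0.7, -1.0]
grip_width: 0.998
time: 2.6
position: [0.5344, -0.0321, 0.222]
tool_rot: [-2.859, -1.302, 0.0]
ft_force: [1.0, -0.1, 0.2]
grip_width: 1.001
time: 3.6
position: [0.5373, 0.2811, 0.2218]
tool_rot: [2.858, 1.303, -0.003]
ft_force: [-0.4, -0.8, -0.2]
grip_width: 0.998
t 3.6 pos [0.5373 0.2811 0.2218] yaw 49.04 F [-0.4 -0.8 -0.2] grip 0.998 tilt [-0.001 -0.001 -1.   ]
units now-axes [1.403 0.105 4.518] turn 0.01
units after-turn axes 1.395 0.104
```

```bash
python3 -m jog '[[[1,0.7,0.1,0,0],[1,0.7,0,0,0],[1,0,0,1,0],[1,0,0,1,0],[1,0,0,1,0],[1,0,0,0.8,0],[1,0,0,0.4,0],[1,0,0,0.3,0],[1,0,0,0,0]]]' 25; python3 goal.py 0.577 0.3205 0.041 49
python3 -m jog '[[[0,0,0,0,0],[0,0,0,0,0],[0,0,0,0,0],[0,0,0,0,0],[0,0,0,0,0],[0,0,0,0,0]]]' 25; python3 goal.py 0.577 0.3205 0.041 49
```

```text
time: 4.72
position: [0.5773, 0.3212, 0.0425]
tool_rot: [2.858, 1.303, -0.0]
ft_force: [-0.6, 0.3, 0.7]
grip_width: 0.999
t 4.725 pos [0.5773 0.3212 0.0425] yaw 49.02 F [-0.6  0.3  0.7] grip 0.999 tilt [-0. -0. -1.]
units now-axes [-0.018  0.005  0.038] turn 0.0
units after-turn axes -0.018 0.005
time: 5.48
position: [0.5772, 0.3217, 0.0426]
tool_rot: [2.858, 1.304, 0.0]
ft_force: [-0.2, 0.7, 1.0]
grip_width: 0.563
t 5.475 pos [0.5772 0.3217 0.0426] yaw 49.05 F [-0.2  0.7  1. ] grip 0.563 tilt [ 0. -0. -1.]
units now-axes [-0.027  0.015  0.04 ] turn 0.01
units after-turn axes -0.027 0.015
```

```bash
python3 -m jog '[[[0,0,0,-0.5,0],[0,0,0,-1,0],[0,0,0,-1,0],[0,0,0,-1,0],[0,0,0,0,1],[0,0,0,0,1],[0,0,0,0,1],[0,0,0,0,1],[0,0,0,0,1],[0,0,0,0,1]]]'; python3 -m jog '[[[0,0,0,0,1],[0,0,0,0,1],[0,0,0,0,1],[0,0,0,0,1],[0,0,0,0,0.35],[0,0,0,0,0]]]'; python3 goal.py 0.505 -0.191 0.175 -2.7
```

```text
time: 6.72
position: [0.5769, 0.322, 0.1837]
tool_rot: [-3.099, -0.516, -0.001]
ft_force: [-0.3, -0.8, -1.7]
grip_width: 0.568
time: 7.48
position: [0.5771, 0.3219, 0.1831]
tool_rot: [-3.141, 0.072, -0.001]
ft_force: [-0.2, -1.0, -1.8]
grip_width: 0.568
t 7.475 pos [0.5771 0.3219 0.1831] yaw -2.63 F [-0.2 -1.  -1.8] grip 0.568 tilt [ 0.  0. -1.]
units now-axes [-1.212 12.891  0.199] turn 0.01
units after-turn axes -1.197 12.893
```

```bash
python3 -m jog '[[[0,-0.1,0.6,0,0],[0,-0.1,1,0,0],[0,-0.1,1,0,0],[0,-0.1,1,0,0],[0,-0.1,1,0,0],[0,-0.1,1,0,0],[0,-0.1,1,0,0],[0,-0.1,1,0,0],[0,-0.1,1,0,0],[0,-0.1,1,0,0]]]'; python3 -m jog '[[[0,-0.1,1,0,0],[0,-0.1,1,0,0],[0,0,0.8,0,0],[0,0,0.5,0,0],[0,0,0,0,0],[0,0,0,0,0]]]';  python3 goal.py 0.505 -0.191 0.175 -2.7
python3 - <<'E'
from h import *
im,d,K,T=grab("top");i2,d2,K2,T2=grab("side")
save("pics/over.png",np.clip(np.hstack([cv2.resize(im[90:250,320:450],(390,480)),cv2.resize(i2[130:360,290:480],(400,480))])*1.7,0,255).astype(np.uint8))
W=cloud(d2,K2,T2);z=np.load("top0.npz");print(np.median(W[300:310,330:335,2]))
# dome / collar seen by side camera: grey elbow points between z .14 and .235 near spigot
for n,D,k,t in(("top",d,K,T),("side",d2,K2,T2)):
    w=cloud(D,k,t).reshape(-1,3)
    w=w[(w[:,2]>.142)&(w[:,2]<.225)&(abs(w[:,1]+.19)<.03)&(w[:,0]>.52)&(w[:,0]<.6)]
    print(n,len(w),w.min(0),w.max(0)) if len(w) else 0
E
```

```text
time: 8.72
position: [0.5189, -0.061, 0.183]
tool_rot: [3.14, -0.071, 0.001]
ft_force: [0.2, 0.5, -1.9]
grip_width: 0.568
time: 9.48
position: [0.5054, -0.1895, 0.1826]
tool_rot: [-3.14, 0.07, -0.0]
ft_force: [0.0, 0.4, -1.4]
grip_width: 0.568
t 9.475 pos [ 0.5054 -0.1895  0.1826] yaw -2.56 F [ 0.   0.4 -1.4] grip 0.568 tilt [ 0.     0.001 -1.   ]
units now-axes [-0.008  0.038  0.189] turn 0.03
units after-turn axes -0.008 0.037
0.03257586511865829
top 38 [ 0.55509646 -0.17428326  0.20342329] [ 0.56580095 -0.16493155  0.22434209]
side 74 [ 0.52011299 -0.21244793  0.21535594] [ 0.56161988 -0.16640583  0.22495484]
```

View pics/over.png

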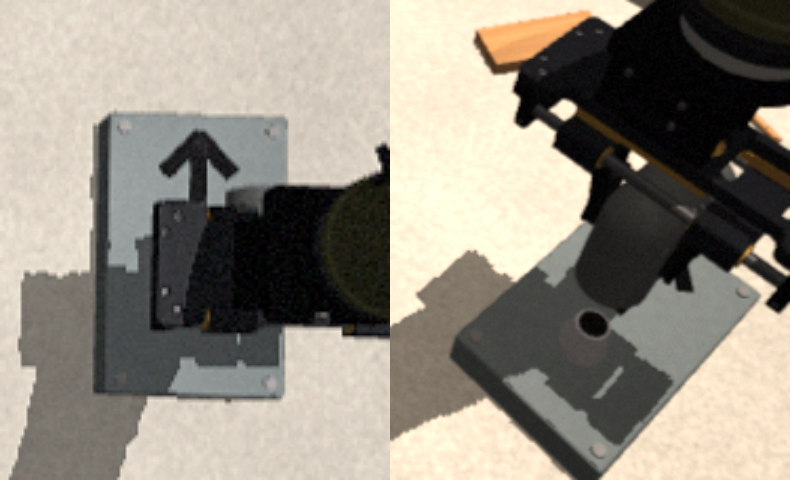

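The elbow hangs upright over the spigot (side crop: sleeve foot at (615,300), spigot rim at (592,322)). Its outlet is on the arrow side. Now lowering it.

```bash
python3 -m jog '[[[0,0,0.04,0.5,0],[0,0,0,0.6,0],[0,0,0,0.4,0],[0,0,0,0.2,0],[0,0,0,0.2,0],[0,0,0,0,0]]]';  python3 goal.py 0.505 -0.191 0.0825 -2.7;  python3 -m jog '[[[0,0,0,0.1,0],[0,0,0,0.1,0],[0,0,0,0,0]]]';  python3 goal.py 0.505 -0.191 0.0825 -2.7
```

```text
time: 10.32
position: [0.5048, -0.1929, 0.1064]
tool_rot: [-3.141, 0.074, 0.001]
ft_force: [-0.5, 0.2, -2.4]
grip_width: 0.566
t 10.325 pos [ 0.5048 -0.1929  0.1064] yaw -2.69 F [-0.5  0.2 -2.4] grip 0.566 tilt [-0.  0. -1.]
units now-axes [ 0.003 -0.048  0.597] turn 0.0
units after-turn axes 0.002 -0.048
time: 10.7
position: [0.5047, -0.193, 0.0983]
tool_rot: [-3.141, 0.074, 0.001]
ft_force: [-0.2, 0.1, -1.5]
grip_width: 0.565
t 10.7 pos [ 0.5047 -0.193   0.0983] yaw -2.7 F [-0.2  0.1 -1.5] grip 0.565 tilt [-0.  0. -1.]
units now-axes [ 0.006 -0.051  0.395] turn 0.0
units after-turn axes 0.006 -0.051
```

No contact force so far. I'll correct y by 2 mm and lower it in small steps.

```bash
python3 -m jog '[[[0,0,-0.05,0,0],[0,0,0,0.1,0],[0,0,0,0.1,0],[0,0,0,0,0]]]';  python3 goal.py 0.505 -0.191 0.0825 -2.7;  python3 -m jog '[[[0,0,0,0.1,0],[0,0,0,0.05,0],[0,0,0,0,0]]]';  python3 goal.py 0.505 -0.191 0.0825 -2.7
```

```text
time: 11.2
position: [0.5054, -0.1914, 0.0903]
tool_rot: [3.14, -0.074, 0.001]
ft_force: [2.0, -1.1, -3.0]
grip_width: 0.57
t 11.2 pos [ 0.5054 -0.1914  0.0903] yaw -2.7 F [ 2.  -1.1 -3. ] grip 0.57 tilt [ 0.001 -0.001 -1.   ]
units now-axes [-0.01  -0.01   0.196] turn -0.0
units after-turn axes -0.01 -0.009
time: 11.58
position: [0.5054, -0.1915, 0.0846]
tool_rot: [3.14, -0.074, 0.002]
ft_force: [2.8, -1.7, -2.9]
grip_width: 0.569
t 11.575 pos [ 0.5054 -0.1915  0.0846] yaw -2.7 F [ 2.8 -1.7 -2.9] grip 0.569 tilt [ 0.001 -0.001 -1.   ]
units now-axes [-0.01  -0.011  0.052] turn -0.0
units after-turn axes -0.01 -0.011
```

```bash
python3 -m jog '[[[0,0,0,0.05,0],[0,0,0,0,0]]]';  python3 goal.py 0.505 -0.191 0.0825 -2.7;  python3 -m jog '[[[0,0,0,0.04,0],[0,0,0,0,0]]]';  python3 goal.py 0.505 -0.191 0.0825 -2.7
```

```text
time: 11.82
position: [0.5054, -0.1914, 0.0828]
tool_rot: [3.14, -0.074, 0.002]
ft_force: [3.2, -2.6, -0.6]
grip_width: 0.571
t 11.825 pos [ 0.5054 -0.1914  0.0828] yaw -2.7 F [ 3.2 -2.6 -0.6] grip 0.571 tilt [ 0.001 -0.001 -1.   ]
units now-axes [-0.011 -0.01   0.007] turn -0.0
units after-turn axes -0.011 -0.01
time: 12.08
position: [0.506, -0.1915, 0.0825]
tool_rot: [3.14, -0.074, 0.003]
ft_force: [0.9, -2.0, 6.5]
grip_width: 0.567
t 12.075 pos [ 0.506  -0.1915  0.0825] yaw -2.7 F [ 0.9 -2.   6.5] grip 0.567 tilt [ 0.002 -0.001 -1.   ]
units now-axes [-0.025 -0.011  0.001] turn -0.0
units after-turn axes -0.025 -0.011
```

It touched bottom at the expected height with 6.5 N, so I'm letting go and withdrawing upward, then back out of view.

```bash
python3 -m jog '[[[1,0,0,0,0],[1,0,0,0,0],[1,0,0,0,0],[1,0,0,0,0],[1,0,0,0,0],[1,0,0,-0.4,0],[1,0,0,-0.8,0],[1,0,0,-1,0],[1,0,0,-1,0],[1,0,0,-1,0]]]'; python3 -m jog '[[[1,0,0.6,0,0],[1,0,1,0,0],[1,0,1,0,0],[1,0,1,0,0],[1,0,1,0,0],[1,0,0.5,0,0],[1,0,0,0,0],[1,0,0,0,0]]]'
python3 - <<'E'
from h import *
im,d,K,T=grab("top");i2,d2,K2,T2=grab("side")
save("pics/fin.png",np.clip(np.hstack([cv2.resize(im[90:250,320:450],(390,480)),cv2.resize(i2[130:360,290:480],(400,480))])*1.7,0,255).astype(np.uint8))
W=cloud(d,K,T)
w=W[115:235,340:425].reshape(-1,3);e=w[(w[:,2]>.09)&(w[:,2]<.15)];print("ztop",np.percentile(e[:,2],98),cv2.minAreaRect((e[:,:2]*1000).astype(np.float32)),e.min(0),e.max(0))
for nm,(a,b,c,f) in(("coup",(245,280,168,200)),("red",(145,178,232,262))):
    q=W[c:f,a:b].reshape(-1,3);q=q[q[:,2]>.05];print(nm,(q.min(0)+q.max(0))/2,q[:,2].max())
E
python3 goal.py 0.505 -0.191 0.0825 -2.7
```

```text
time: 13.32
position: [0.505, -0.191, 0.2517]
tool_rot: [3.14, -0.074, 0.002]
ft_force: [-0.2, -0.0, 0.5]
grip_width: 1.002
time: 14.32
position: [0.4963, -0.3927, 0.2493]
tool_rot: [-3.14, 0.07, -0.001]
ft_force: [1.1, -0.4, -0.2]
grip_width: 1.002
ztop 0.13527918229579902 ((522.459228515625, -190.39398193359375), (49.889522552490234, 87.31028747558594), 88.03226470947266) [ 0.47880478 -0.21682302  0.0900207 ] [ 0.5663828  -0.16466769  0.13901064]
coup [0.48508944 0.09245032 0.56105974] 1.0719903387999727
red [0.39501355 0.23219664 0.5614441 ] 1.0719903387999727
t 14.425 pos [ 0.4963 -0.3927  0.2493] yaw -2.53 F [ 0.5  0.  -0.3] grip 0.998 tilt [ 0.001  0.001 -1.   ]
units now-axes [-0.007 -5.044  4.174] turn 0.03
units after-turn axes -0.02 -5.046
```

View pics/fin.png

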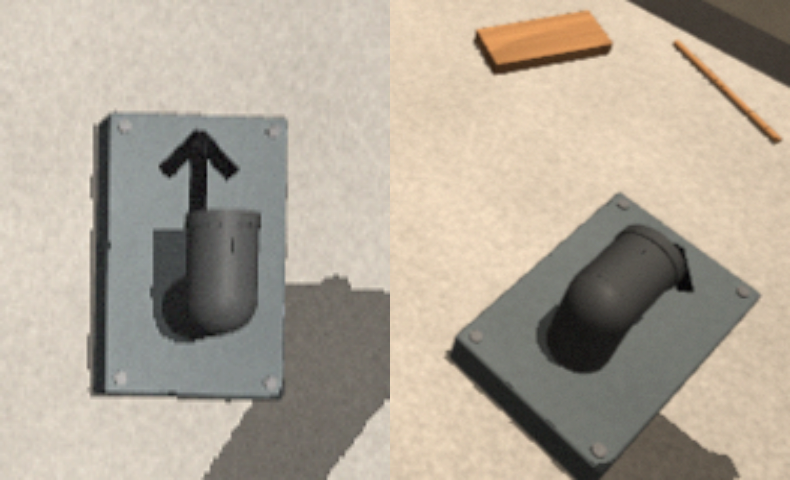

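The picture shows the elbow down on the box (top crop (222,270)), with its outlet (222,215) toward the arrow head. Its top rose 39 mm, against 40 expected. The bystander numbers were spoiled by zero-depth pixels, so I'll recheck them and then hand in.

Run:
```python
from h import *
im,d,K,T=grab("top");W=cloud(d,K,T);ok=True
for nm,(a,b,c,f),p in(("coup",(245,280,168,200),(.5253,.0916)),("red",(145,178,232,262),(.3859,.3307))):
    q=W[c:f,a:b].reshape(-1,3);q=q[(q[:,2]>.05)&(q[:,2]<.15)];m=(q.min(0)+q.max(0))/2;print(nm,m,q[:,2].max());ok&=np.hypot(*(m[:2]-p))<.006
print(ok)
if ok: print(job.close_job())
```

```text
coup [0.52528918 0.09169039 0.06483926] 0.07897809394114097
red [0.3860205  0.33022028 0.06068382] 0.07048632740930838
True
the job is handed in; nothing more can be done
None
```

The grey elbow is on the suction box spigot with its outlet along the arrow. I let go of it and handed the job in at about 14.5 s; the hand-in gives no verdict.

- **Seating:** it bottomed at the expected height with about 6.5 N. Its top rose 39 mm from where it had stood, against 40 mm expected, so it sits flat within measuring error.
- **Direction:** its outlet reads about -2°, and the box (and so the arrow) about -2.7°. The outlet is on the arrowhead side.
- **Position:** I released it at (0.506, -0.1915). The two spigot estimates, from its rim and from the box outline, differed by about 3 mm, and I used a point between them. The elbow went down with side forces of no more than about 3 N.
- **Bystanders:** the coupling and reducer read within 1 mm of their starts, and neither turquoise look-alike was touched.
- **Checks that failed or disagreed:** my first reading of the coupling and reducer was spoiled by empty depth pixels, and the second one was clean. An early colour-mask reading of the arrow's direction was also wrong (it gave 137°), so I used the box outline and the picture instead.

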